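Close a caramel frame with the last confectionery bar

TASK

Close the open end of the caramel frame on the slab: lay the long slim steel bar from the counter gently on the mat, across the open end and just short of the two tongues that stick out of the side bars, then slide it up along the mat until it bears lightly on the ends of both tongues at once. Hold it against both for a moment, then let go, leaving it standing flat on the mat, butted against both ends and covering them. The frame is already set to size and only its weight and friction hold it: touch it no harder than a light push of one finger so that no bar or tongue shifts, and leave everything else where it is.

Things in the scene. Friction and masses are not known exactly. Their poses are not given: they have to be found in the camera images.
- closing_bar: The long slim loose bar to close the frame with: plain stainless steel, square box section, 250 mm long, 25 mm wide, 25 mm high, about 0.5 kg. Starts on the counter left or right of the slab, roughly along x. Origin: centre of its underside; y axis along its length, x across its width, z up. Sliding it on the mat takes 2 to 5 N; pushed at its middle and not clamped, it swings until both tongues bear.
- slab: Fixed marble pastry slab, 440 mm (its x) by 360 mm (its y), with a thin dark silicone mat; mat top 22 mm above the counter. Origin: centre of its underside, at counter height. Its x axis points from the frame's open end, near the robot, to the frame's back; z up. On it stands the frame, a U open towards -x, 130 mm wide inside: two telescoping side bars and a back bar. All bars are 25 mm high.
- side_left: Left side bar: steel sleeve 250 mm long (x), 40 wide (y), 25 high, along the slab's x, 85 mm left of its middle line. Origin: under the sleeve's centre. From its near end (125 mm from the origin, towards -x) a dark-capped tongue 24 mm wide, 17 high sticks out 20 to 36 mm, set by hand and not measured: find its end by feel. Loose, 2.2 kg in all: over 8 N is too hard, 11 N shifts it.
- side_right: Right side bar: same as the left one, 85 mm to the right of the slab's middle line. Its tongue may stick out more or less than the left one, so the closing bar may end up to 0.12 rad out of square with the slab. The middles of the tongues' end faces are 12.5 mm above the mat.
- back_bar: Back bar of the frame between the side bars: steel, 30 mm by 129 mm, 25 mm high, 0.75 kg, loose on the mat. Origin: centre of its underside. Leave it alone.
- spare_bar: Bystander: short loose steel bar of the same section (25 mm wide and high) but only 110 mm long, too short to close the frame; lies on the counter on the other side of the slab from the long bar. Origin: centre of its underside, y along its length.
- grater: Bystander: box grater, 118 mm by 94 mm, 250 mm high, on the counter at the left of the slab. Origin: centre of its underside.
- jug: Bystander: greenish glass measuring jug with a handle, 116 mm across, 105 mm high, on the counter right of the slab. Origin: centre of its underside.
- courgette_end: Bystander: stub of a courgette standing on its cut face, 45 mm across, 34 mm high. Origin: centre of its underside.
- courgette_half: Bystander: half a courgette lying down, 97 mm long, 44 mm thick. Origin: under its middle.
- salt_jar: Bystander: small glass jar with a steel cap, 60 mm across, 85 mm high, on the counter at the right. Origin: centre of its underside.
- palette_knife: Bystander: small palette knife lying on the mat along the outside of the left side bar, 225 mm long, 18 mm high. Origin: on its underside.

How it is judged:
On the way, in this order (a step that is already met when the one before it is completed fails the run):
1. the long bar is flat on the mat across the frame's open end, just short of both tongues and touching neither (z of closing_bar in the frame of slab between 0.0195 and 0.0245 m and angle between closing_bar's own z axis and vertical below 0.06 rad and x of closing_bar in the frame of slab between -0.215 and -0.115 m and y of closing_bar in the frame of slab between -0.06 and 0.06 m and angle between the y axis of closing_bar and the y axis of slab, either way round below 0.35 rad and contact force between closing_bar and side_left below 0.05 N and contact force between closing_bar and side_right below 0.05 N), for 0.1 s.
2. lying flat on the mat, the long bar bears on the tongues of both side bars at once (more than 0.5 N on each) for 0.3 s (z of closing_bar in the frame of slab between 0.0195 and 0.0245 m and angle between closing_bar's own z axis and vertical below 0.06 rad and contact force between closing_bar and side_left above 0.5 N and contact force between closing_bar and side_right above 0.5 N), for 0.3 s.
At the end, for the whole second after the job is handed in: The long bar stands flat on the mat (within 2.5 mm, upright within 0.06 rad), at rest and released, its side within 3 mm of the middle of both tongues' end faces (tongue_left_c1 and tongue_right_c1 are their 4 mm thick end caps), and it reaches at least 15 mm past each of those middles (z of closing_bar in the frame of slab between 0.0195 and 0.0245 m and angle between closing_bar's own z axis and vertical below 0.06 rad and x of tongue_left_c1 in the frame of closing_bar between -0.0175 and 0.0175 m and y of tongue_left_c1 in the frame of closing_bar between -0.11 and 0.11 m and x of tongue_right_c1 in the frame of closing_bar between -0.0175 and 0.0175 m and y of tongue_right_c1 in the frame of closing_bar between -0.11 and 0.11 m and linear speed of closing_bar below 0.01 m/s and angular speed of closing_bar below 0.1 rad/s and contact force between closing_bar and the fingers below 0.01 N); the robot touches nothing.
It fails at once if the long bar is pressed against a side bar or its tongue with more than 8 N (contact force between closing_bar and side_left above 8 N or contact force between closing_bar and side_right above 8 N).
It fails at once if a bar of the frame is shifted, or a tongue pushed in, by more than 3 mm (distance of any of side_left, side_right, tongue_left_c1, tongue_right_c1, back_bar from where it was at the start of the episode above 0.003 m).
It fails at once if the long bar is dropped or pressed on the slab with more than 60 N (contact force between closing_bar and slab above 60 N).
It fails at once if a bystander is moved by more than 15 mm (distance of any of spare_bar, grater, jug, courgette_end, courgette_half, salt_jar, palette_knife from where it was at the start of the episode above 0.015 m).
It also fails if it takes over 61 s, if anything falls off the work surface, if the arm or the gripper's body presses on something with over 40 N, if the wrist force passes 120 N, or if a joint passes its speed limit or range.

ROBOT

A 6-joint arm with a two-finger parallel gripper is mounted at the origin on the work surface. World frame = base frame: x ahead of the robot, y to its left, z up, the work surface at z = 0. Lengths are in m, angles in rad, forces in N, time in s.
With the tool pointing down it reaches from about 0.375 to 0.9 m from the base axis. Payload 3.1 kg.
Tool frame: the origin (TCP) lies where the fingers leave the gripper's body, on its centre line; the fingertips stand 70 mm ahead of it and the grasp point (between the pads) lies 51 mm ahead of it (robot.tip_reach is the distance from the TCP to the fingertips, in m); z points along the fingers, y is the line along which they close (so a half turn about z gives the same grasp; the last joint's range is limited). The gripper opens to 87 mm and grips with 3 to 60 N. Pads are 19 mm wide; open, the fingers measure 117 mm over their backs; the gripper's body (75 mm by 190 mm) begins 51 mm behind the grasp point.
Start: joints at [0.953, 0.527, 1.433, -0, 1.181, -0.178], TCP at [0.266, 0.566, 0.292] pointing down, gripper open.
Joint ranges: [-3.08, 3.08], [-0.75, 2.2], [0.22, 2.44], [-1.43, 4.57], [0, 2.65], [-2.85, 2.85]. Speed limits (rad/s): [2.79, 2.79, 3.14, 3.14, 3.14, 3.14].

INTERFACE

Orientations are given as a unit quaternion [x, y, z, w].
In Python, from rig import robot gives the robot as it stands.
- The arm moves only by the tool carry_out, never from a script. Its argument "rows" is a list that holds one entry, the list of rows, each a list of 6 numbers: the shift along the tool's x, y, z in mm, then the turn, a rotation vector about the tool's x, y, z in units of 8 degrees (1.0 is 8 degrees). A call has 1 to 20 rows; each row is the pose to reach, as a shift and turn from the pose commanded when the call began, along the tool's axes at that moment; what a row does not reach only later rows make up. A row lasts 1/10 s, in which the tool goes at most 50 mm and 8.59 degrees, less where a joint would pass 70% of its speed; a pose out of reach is approached as far as the arm can. A call with a gripper value outside its range is refused whole. "fingers" is the opening, from 0 (shut) to 1 (fully open), set as the call begins (left out, the last holds). The fingers move at their own pace and stop on an object; "grip_force" is the grip in N (left out, the last holds). Time passes only in rows, so rows that repeat a pose let the fingers close. It gives the time, the measured TCP pose, the force and the opening at its end, in the units of the state.
- robot.get_obs(): the state, without advancing time (a new reading comes with each control period).
- robot.camera(name): name is "side" or "top" or "wrist"; returns a dict with "color" (400x640x3 uint8, red, green, blue), "depth" (400x640 float32, m along the optical axis (not along the pixel's ray), 0 where there is no reading), "K" (3x3 intrinsics, pixels), "D" ([k1, k2, p1, p2, k3] as OpenCV has them; the pictures are not rectified), "camera_from_world" (4x4, takes a point from world to camera coordinates). Camera axes: x right, y down, z forward; pixel columns grow to the right and rows downward; lengths in m; the calibration is good to about 2 mm. A picture is of the moment at which its call begins.
- robot.hand_in(): hands the job in, once; it reports no verdict.
The state is a dict: "time": time; "q": joint angles; "joint_velocities": joint speeds; "joint_torque": joint torques, N m; "position": TCP position; "tool_rot": TCP orientation; "ft_force": force on the tool from outside, world axes, zero at the start; "moment": the same for the moment, N m; "grip_width": finger opening in m.
Only numpy, scipy, OpenCV 4.12 (cv2) and the standard library are available. Lean on these libraries where they do the work, as an engineer would, in place of code of your own. Each camera call takes 0.05 s, during which the arm holds its last target. There are 200 camera calls.

## Working session

There is one attempt and no reset: what is moved stays moved. The work goes in short steps, Python scripts to look and compute and a tool call to move; the robot and the scene stay as the last step left them, time stands still between calls to the robot, and variables do not carry over. Pictures are saved under pics/ and viewed, on a budget of 10 in all, crops included, one or two more only if the job needs it, and the job is handed in when it is done.

Besides the shell and the picture viewer there is one more tool, called as name(argument=value, ...) on one line, values as JSON. carry_out: Moves the arm, as the interface text tells. Its arguments: {"type":"object","properties":{"rows":{"type":"array"},"fingers":{"type":"number"},"grip_force":{"type":"number"}},"required":["rows"]}

```bash
mkdir -p pics; ls; cat > h.py <<'E'
import numpy as np, cv2
from rig import robot
def cam(n, save=None):
    c=robot.camera(n)
    if save: cv2.imwrite(f'pics/{save}.png', c['color'][:,:,::-1])
    np.savez(f'{save or n}.npz', **c)
    return c
def world(c, px):  # pixels -> world by depth
    px=np.array(px,float).reshape(-1,1,2); u=cv2.undistortPoints(px,c['K'],c['D'])[:,0]
    out=[]
    for (x,y),p in zip(u,px[:,0]):
        d=c['depth'][int(round(p[1])),int(round(p[0]))]
        out.append(np.linalg.inv(c['camera_from_world'])@[x*d,y*d,d,1])
    return np.array(out)[:,:3]
def onz(c, px, z):  # pixels -> world at height z
    px=np.array(px,float).reshape(-1,1,2); u=cv2.undistortPoints(px,c['K'],c['D'])[:,0]
    T=np.linalg.inv(c['camera_from_world']); o=T[:3,3]
    r=np.c_[u,np.ones(len(u))]@T[:3,:3].T
    return o+r*((z-o[2])/r[:,2])[:,None]
E
python3 - <<'E'
from h import *
c=cam('top','top0'); s=cam('side','side0')
o=robot.get_obs(); print(o); print(np.linalg.inv(c['camera_from_world'])[:3,3])
E
```

```text
pics
{'time': 0.1, 'q': array([ 9.52497262e-01,  5.28369424e-01,  1.43376924e+00, -1.05123276e-05,
        1.18138350e+00, -1.78522722e-01]), 'joint_velocities': array([-0.00119819, -0.00183719, -0.0023388 ,  0.0008015 ,  0.00073449,
        0.00058744]), 'joint_torque': array([-5.15244865e-04, -4.40987277e+01, -1.77151090e+01,  6.34186040e-02,
        5.33896952e-02, -5.11087057e-05]), 'position': array([0.26576791, 0.56510454, 0.29137324]), 'tool_rot': array([ 2.18118435e-01,  9.75921830e-01, -8.91079151e-04, -3.69800436e-04]), 'ft_force': array([-1.22434203, -0.08887897,  0.29637799]), 'moment': array([-0.00395902,  0.02704909,  0.01793799]), 'grip_width': 0.08691791149753897}
[ 0.44414602 -0.00843622  1.43968565]
```

View pics/top0.png

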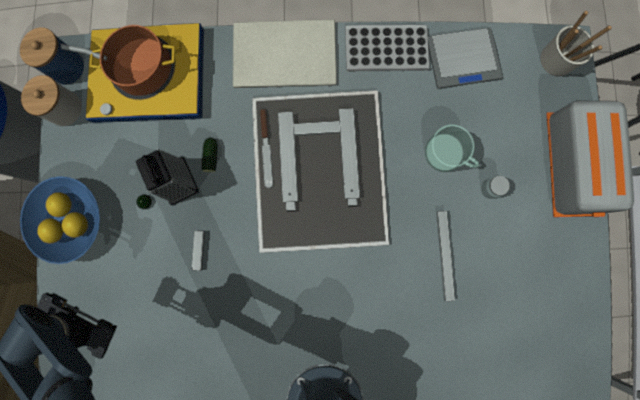

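The top view shows the long bar at right from (443,211) to (451,300), the frame at (280–358, 108–208) with tongues at about (291,206) and (351,203), and the spare bar at (200,250).

```bash
python3 - <<'E'
from h import *
c=dict(np.load('top0.npz'))
np.set_printoptions(precision=4,suppress=True)
H,W=c['depth'].shape
# whole-image world map
ii,jj=np.mgrid[0:H,0:W]; u=cv2.undistortPoints(np.c_[jj.ravel(),ii.ravel()].astype(float).reshape(-1,1,2),c['K'],c['D'])[:,0]
d=c['depth'].ravel(); T=np.linalg.inv(c['camera_from_world'])
P=(np.c_[u*d[:,None],d]@T[:3,:3].T+T[:3,3]).reshape(H,W,3)
g=cv2.cvtColor(c['color'],cv2.COLOR_RGB2GRAY)
def rect(x0,x1,y0,y1,th,z):
    m=np.zeros((H,W),np.uint8); m[y0:y1,x0:x1]=g[y0:y1,x0:x1]>th
    n,l,s,_=cv2.connectedComponentsWithStats(m); k=1+np.argmax(s[1:,4]); yx=np.argwhere(l==k)
    p=onz(c,yx[:,::-1],z)[:,:2]; r=cv2.minAreaRect((p*1000).astype(np.float32)); print(r,len(yx), 'z',np.median(P[l==k][:,2])); return r
print(np.median(g[205:305,435:460]))
rect(430,465,200,310,150,.025); rect(185,215,225,275,150,.025)
print(world(c,[(447,250),(288,150),(320,180),(480,280)]))
print('slab corners',onz(c,[(253,99),(380,91),(388,243),(260,251)],.02))
print('tongue ends L,R',onz(c,[(286,209),(296,209),(346,206),(357,206)],.04))
print('sleeve near', onz(c,[(283,202),(298,201),(344,199),(359,197)],.047))
cv2.imwrite('pics/crop.png',cv2.resize(np.hstack([c['color'][85:255,245:465,::-1]]),None,fx=3.5,fy=3.5,interpolation=cv2.INTER_CUBIC)[:600,:800])
print(np.c_[g[255,430:465]].T)
E
```

```text
117.0
((405.15240478515625, -345.5102233886719), (244.76954650878906, 21.099746704101562), 4.119768142700195) 540 z 0.02558666447970459
((432.7698669433594, 347.183349609375), (20.96707534790039, 104.11450958251953), 85.1510009765625) 275 z 0.025362658749890077
[[ 0.4207 -0.3482  0.0286]
 [ 0.7051  0.0862  0.0492]
 [ 0.6236 -0.0003  0.0193]
 [ 0.3328 -0.4471  0.0028]]
slab corners [[ 0.8616  0.187   0.02  ]
 [ 0.8771 -0.1771  0.02  ]
 [ 0.444  -0.1854  0.02  ]
 [ 0.4288  0.1699  0.02  ]]
tongue ends L,R [[ 0.5428  0.0944  0.04  ]
 [ 0.5422  0.0669  0.04  ]
 [ 0.5478 -0.0704  0.04  ]
 [ 0.5471 -0.1006  0.04  ]]
sleeve near [[ 0.5616  0.1019  0.047 ]
 [ 0.5636  0.0608  0.047 ]
 [ 0.5665 -0.065   0.047 ]
 [ 0.5712 -0.1062  0.047 ]]
[[120 118 118 124 120 118 115 117 117 110  93 107 142 160 159 157 156 155
  153 154 133  82  70  85 105 116 119 125 118 122 119 119 117 117 119]]
```

View pics/side0.png

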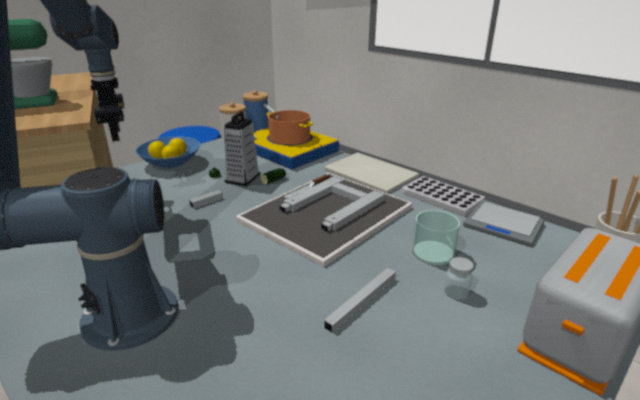

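```bash
cat >> h.py <<'E'
from scipy.spatial.transform import Rotation as R
np.set_printoptions(precision=4,suppress=True)
def down(yang): # tool pointing down, tool y at world angle yang
    c,s=np.cos(yang),np.sin(yang); return R.from_matrix(np.array([[-s,c,0],[c,s,0],[0,0,-1.]]))
def go(pos,yang,o=None):
    o=o or robot.get_obs(); r=R.from_quat(o['tool_rot'])
    print('row',(r.inv().apply(np.array(pos)-o['position'])*1000).round(1),(np.degrees((r.inv()*down(yang)).as_rotvec())/8).round(3))
E
python3 - <<'E'
from h import *
go([.47,0,.29],0.04)
E
```

```text
row [-425.4 -424.4    2. ] [-0.014  0.005  7.814]
```

carry_out(rows=[[[-40, -40, 0, 0, 0, 0.8], [-85, -85, 0, 0, 0, 1.6], [-130, -130, 0, 0, 0, 2.4], [-175, -175, 0, 0, 0, 3.2], [-220, -220, 0, 0, 0, 4.0], [-265, -265, 0, 0, 0, 4.9], [-310, -310, 0, 0, 0, 5.8], [-350, -350, 0, 0, 0, 6.6], [-390, -390, 0, 0, 0, 7.3], [-425, -424, 2, 0, 0, 7.8], [-425, -424, 2, 0, 0, 7.8], [-425, -424, 2, 0, 0, 7.8], [-425, -424, 2, 0, 0, 7.8], [-425, -424, 2, 0, 0, 7.8]]])

```text
time: 1.5
position: [0.4701, -0.0002, 0.2898]
tool_rot: [0.693, 0.721, -0.0, -0.001]
ft_force: [-0.3, -0.6, -0.8]
grip_width: 0.0871
```

```bash
python3 - <<'E'
from h import *
c=cam('wrist','w1'); o=robot.get_obs(); print(o['time'],o['position'],o['q'],o['ft_force'],np.linalg.inv(c['camera_from_world'])[:3])
go([.405,-.3455,.12],np.radians(-85.9),o)
E
```

```text
1.55 [0.4694 0.001  0.2898] [-0.2369  0.3235  1.8126  0.0005  1.0076 -0.2778] [-0.527  -0.1668 -0.2339] [[ 0.9993  0.0374  0.0085  0.4686]
 [ 0.0384 -0.9694 -0.2426  0.065 ]
 [-0.0009  0.2427 -0.9701  0.3822]]
row [-343.7  -78.1  169.6] [-0.016  0.005 11.029]
```

View pics/w1.png

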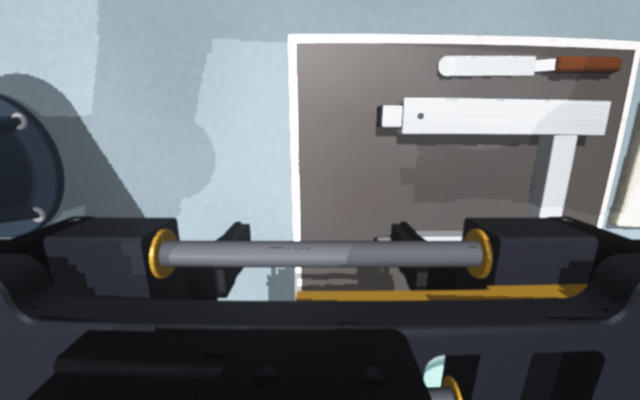

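The wrist view shows the left tongue with its dark cap ending at about (377,116), the sleeve's near end at (403,116), and the mat's near edge at x≈295.

```bash
python3 - <<'E'
from h import *
c=dict(np.load('w1.npz'))
print('tongue end L',onz(c,[(376.5,106),(376.5,126)],.0345), onz(c,[(381,106),(381,126)],.043))
print('sleeve end', onz(c,[(403,98),(402,134)],.047), 'far',onz(c,[(610,100),(608,135)],.047))
print('slab edge', onz(c,[(294,40),(298,295)],.022))
cv2.imwrite('pics/c1.png',cv2.resize(c['color'][80:150,360:440,::-1],None,fx=6,fy=6,interpolation=cv2.INTER_CUBIC))
E
```

```text
tongue end L [[0.5341 0.0943 0.0345]
 [0.536  0.0712 0.0345]] [[0.5377 0.0938 0.043 ]
 [0.5397 0.0712 0.043 ]]
sleeve end [[0.5614 0.1033 0.047 ]
 [0.5644 0.0631 0.047 ]] far [[0.8104 0.115  0.047 ]
 [0.8189 0.0746 0.047 ]]
slab edge [[ 0.4334  0.166   0.022 ]
 [ 0.4447 -0.1714  0.022 ]]
```

carry_out(rows=[[[-30, -8, 0, 0, 0, 1.0], [-75, -18, 10, 0, 0, 2.0], [-120, -28, 20, 0, 0, 3.0], [-165, -38, 35, 0, 0, 4.0], [-210, -48, 55, 0, 0, 5.0], [-250, -58, 75, 0, 0, 6.0], [-290, -68, 95, 0, 0, 7.0], [-320, -74, 115, 0, 0, 8.0], [-335, -77, 130, 0, 0, 9.0], [-344, -78, 140, 0, 0, 10.0], [-344, -78, 145, 0, 0, 11.03], [-344, -78, 145, 0, 0, 11.03], [-344, -78, 145, 0, 0, 11.03], [-344, -78, 145, 0, 0, 11.03]]])

```text
time: 2.95
position: [0.4071, -0.345, 0.1457]
tool_rot: [0.999, 0.038, 0.0, 0.0]
ft_force: [0.4, 0.2, -0.1]
grip_width: 0.0874
```

```bash
python3 - <<'E'
from h import *
c=cam('wrist','w2'); o=robot.get_obs(); print(o['time'],o['position'],o['q'],o['ft_force'])
go([.405,-.3455,.12],np.radians(-85.9),o)
E
```

```text
3.0 [ 0.4071 -0.3453  0.1458] [-0.9129  0.6291  1.783   0.      0.7288  0.5821] [ 0.3506 -0.1493  0.2963]
row [-2.1  0.  25.8] [ 0.004 -0.003  0.03 ]
```

View pics/w2.png

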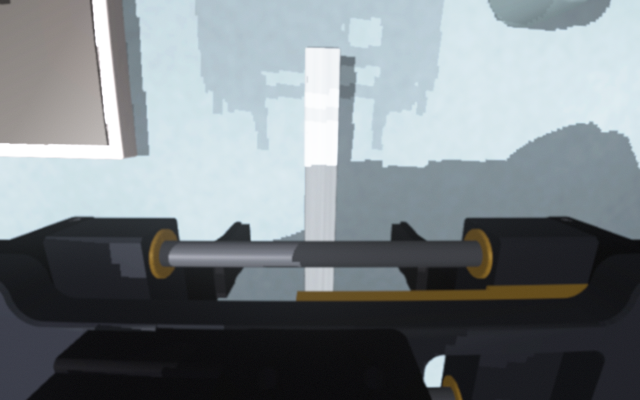

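The wrist view shows the bar running straight between the fingers, midline x≈320, far end at (322,47).

```bash
python3 - <<'E'
from h import *
c=dict(np.load('w2.npz'))
p=onz(c,[(305,47),(340,47),(304,150),(338,150),(304,230),(336,230)],.025); print(p)
m=(p[0::2]+p[1::2])/2; d=m[0]-m[2]; d/=np.linalg.norm(d); print('mid',m,'ang',np.degrees(np.arctan2(d[1],d[0])),'centre',m[0]-.125*d)
E
```

```text
[[ 0.5289 -0.3257  0.025 ]
 [ 0.5307 -0.3501  0.025 ]
 [ 0.4575 -0.3296  0.025 ]
 [ 0.4595 -0.3552  0.025 ]
 [ 0.3936 -0.3336  0.025 ]
 [ 0.3956 -0.3594  0.025 ]]
mid [[ 0.5298 -0.3379  0.025 ]
 [ 0.4585 -0.3424  0.025 ]
 [ 0.3946 -0.3465  0.025 ]] ang 3.623036684459034 centre [ 0.405  -0.3458  0.025 ]
```

carry_out(rows=[[[-2, 0, 35, 0, 0, 0.03], [-2, 0, 60, 0, 0, 0.03], [-2, 0, 70, 0, 0, 0.03], [-2, 0, 71, 0, 0, 0.03], [-2, 0, 71, 0, 0, 0.03]]])

```text
time: 3.5
position: [0.4049, -0.3464, 0.0748]
tool_rot: [0.999, 0.035, 0.0, 0.0]
ft_force: [-0.3, 0.2, -0.3]
grip_width: 0.0873
```

carry_out(rows=[[[0, 0, 0, 0, 0, 0], [0, 0, 0, 0, 0, 0], [0, 0, 0, 0, 0, 0], [0, 0, 0, 0, 0, 0], [0, 0, 0, 0, 0, 0], [0, 0, 0, 0, 0, 0], [0, 0, 0, 0, 0, 0], [0, 0, 0, 0, 0, 0]]], fingers=0.0, grip_force=30)

```text
time: 4.3
position: [0.4046, -0.3462, 0.0742]
tool_rot: [0.999, 0.034, -0.0, -0.0]
ft_force: [-0.7, -0.0, 0.6]
grip_width: 0.0311
```

carry_out(rows=[[[0, 0, -10, 0, 0, 0], [0, 0, -35, 0, 0, 0], [0, 0, -70, 0, 0, 0], [0, 0, -100, 0, 0, 0], [0, 0, -110, 0, 0, 0], [0, 0, -110, 0, 0, 0], [0, 0, -110, 0, 0, 0]]])

```text
time: 5.0
position: [0.4039, -0.3454, 0.1832]
tool_rot: [0.999, 0.034, -0.001, -0.001]
ft_force: [-0.1, -0.1, -5.6]
grip_width: 0.025
```

```bash
python3 - <<'E'
from h import *
go([.511,-.005,.14],.035)
E
```

```text
row [ 130.2 -332.1   43.7] [ -0.021  -0.003 -11.01 ]
```

carry_out(rows=[[[3, -8, 0, 0, 0, -0.5], [12, -30, 0, 0, 0, -1.3], [24, -60, 0, 0, 0, -2.1], [36, -92, 0, 0, 0, -2.9], [48, -124, 0, 0, 0, -3.7], [60, -156, 0, 0, 0, -4.5], [72, -188, 0, 0, 0, -5.3], [84, -218, 0, 0, 0, -6.2], [96, -248, 4, 0, 0, -7.1], [108, -275, 12, 0, 0, -8.0], [118, -300, 22, 0, 0, -8.9], [125, -318, 32, 0, 0, -9.8], [128, -328, 40, 0, 0, -10.5], [130, -332, 43, 0, 0, -11.0], [130, -332, 43, 0, 0, -11.0], [130, -332, 43, 0, 0, -11.0]]])

```text
time: 6.6
position: [0.5108, -0.006, 0.14]
tool_rot: [0.696, 0.718, -0.001, -0.001]
ft_force: [-0.3, 0.2, -5.0]
grip_width: 0.0243
```

```bash
python3 - <<'E'
from h import *
c=cam('wrist','w3'); o=robot.get_obs(); print(o['time'],o['position'],o['ft_force'],o['moment'],o['grip_width'])
go([.511,-.005,.098],.035,o)
t=cam('top','top3')
a=cv2.resize(t['color'][170:260,250:400,::-1],(640,384),interpolation=cv2.INTER_CUBIC)[:300]
cv2.imwrite('pics/v3.png',np.vstack([c['color'][:300,:,::-1],a]))
E
```

```text
6.65 [ 0.5111 -0.0063  0.1404] [-0.8274 -0.0851 -5.7214] [-0.1211  0.0803  0.0265] 0.02454066412178359
row [ 1.2  0.  42.4] [-0.013 -0.003 -0.022]
```

View pics/v3.png

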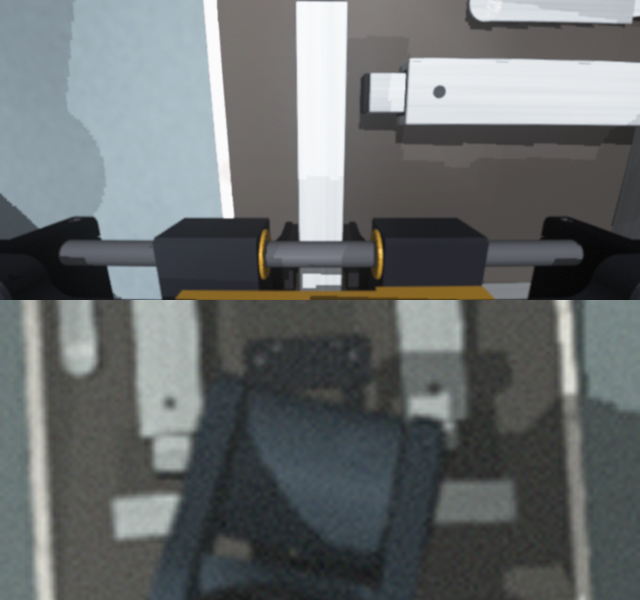

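The wrist view shows the bar level across, its +x side at x≈347, and the left tongue's end at (362,92); the top crop shows both bar ends across and short of the tongues.

```bash
python3 - <<'E'
from h import *
c=dict(np.load('w3.npz'))
print('tongue L',onz(c,[(362,76),(362,110)],.026),onz(c,[(369,92)],.043))
print('bar top edges',onz(c,[(297,2),(347,2),(299,180),(344,180)],.091))
t=dict(np.load('top3.npz')); f=150/640
print('top R tongue',onz(t,[(250+f*412,170+f*117),(250+f*452,170+f*145)],.04),'L',onz(t,[(250+f*170,170+f*172)],.04))
E
```

```text
tongue L [[0.537  0.0959 0.026 ]
 [0.5385 0.0733 0.026 ]] [[0.5399 0.0834 0.043 ]]
bar top edges [[0.4973 0.1149 0.091 ]
 [0.5198 0.1156 0.091 ]
 [0.4994 0.0334 0.091 ]
 [0.5225 0.0342 0.091 ]]
top R tongue [[ 0.5713 -0.0725  0.04  ]
 [ 0.5528 -0.0978  0.04  ]] L [[0.539  0.0839 0.04  ]]
```

carry_out(rows=[[[1, 0, 12, 0, 0, 0], [1, 0, 25, 0, 0, 0], [1, 0, 35, 0, 0, 0], [1, 0, 40, 0, 0, 0], [1, 0, 42, 0, 0, 0], [1, 0, 42, 0, 0, 0], [1, 0, 42, 0, 0, 0]]])

```text
time: 7.4
position: [0.5106, -0.0051, 0.1017]
tool_rot: [0.695, 0.719, -0.0, -0.0]
ft_force: [-4.8, -2.0, 22.2]
grip_width: 0.0247
```

carry_out(rows=[[[0, 0, -2, 0, 0, 0], [0, 0, -2, 0, 0, 0], [0, 0, -2, 0, 0, 0]]])

```text
time: 7.7
position: [0.5118, -0.0052, 0.1017]
tool_rot: [0.695, 0.719, 0.0, 0.0]
ft_force: [-1.7, -0.6, 7.4]
grip_width: 0.0248
```

```bash
python3 - <<'E'
from h import *
o=robot.get_obs(); print(o['time'],o['position'],o['ft_force'],o['moment'],o['grip_width'])
for n in ('w3',None):
    c=cam('wrist','w4') if n is None else dict(np.load('w3.npz'))
    p=world(c,[(323,v) for v in range(10,220,30)]); print(p)
    print(world(c,[(265,100),(265,30),(265,180)]))
s=cam('side','s4'); cv2.imwrite('pics/s4c.png',cv2.resize(s['color'][170:270,220:420,::-1],(800,400),interpolation=cv2.INTER_CUBIC))
E
```

```text
7.7 [ 0.5118 -0.0052  0.1017] [-1.6986 -0.5502  7.4   ] [-0.0622  0.4878  0.0758] 0.024815095467062447
[[0.509  0.1146 0.084 ]
 [0.5095 0.1014 0.084 ]
 [0.51   0.0875 0.085 ]
 [0.5104 0.0736 0.084 ]
 [0.5109 0.0588 0.0844]
 [0.5115 0.0433 0.0838]
 [0.512  0.0273 0.0849]]
[[0.4693 0.0782 0.023 ]
 [0.4694 0.1244 0.0215]
 [0.4683 0.0199 0.0218]]
[[0.51   0.1152 0.0461]
 [0.5105 0.1017 0.0472]
 [0.5109 0.0881 0.0477]
 [0.5114 0.0743 0.0463]
 [0.512  0.0595 0.0473]
 [0.5125 0.0442 0.0472]
 [0.5131 0.0282 0.0476]]
[[0.4775 0.0756 0.0214]
 [0.4778 0.1131 0.0216]
 [0.4771 0.0279 0.0225]]
```

View pics/s4c.png

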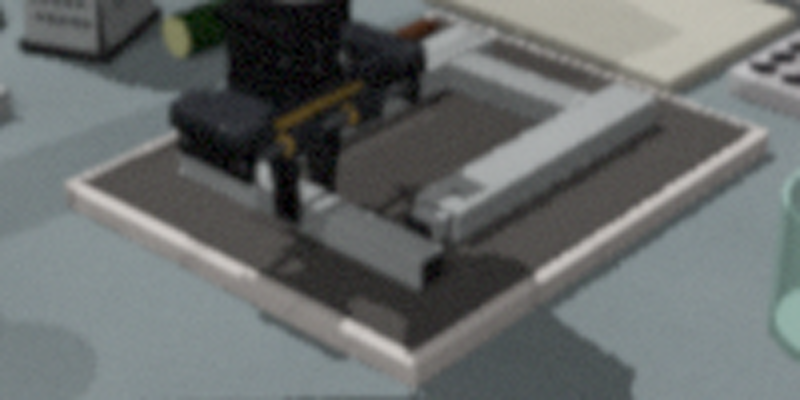

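The side crop shows the bar lying flat on the mat across the open end, short of the right tongue; depth gives its top at 47 mm along its length, so it is level (it had slipped about 7 mm down in the grip at the lift).

carry_out(rows=[[[0, 0, -1, 0, 0, 0], [0, 0, -1, 0, 0, 0]]])

```text
time: 8.0
position: [0.5117, -0.0051, 0.1018]
tool_rot: [0.695, 0.719, -0.0, -0.0]
ft_force: [0.4, -0.2, -2.3]
grip_width: 0.0249
```

carry_out(rows=[[[0, 0, 0, 0, 0, 0], [0, 0, 0, 0, 0, 0], [0, 0, 0, 0, 0, 0], [0, 0, 0, 0, 0, 0], [0, 0, 0, 0, 0, 0]]], fingers=0.36)

```text
time: 8.5
position: [0.5116, -0.0051, 0.1023]
tool_rot: [0.695, 0.719, 0.0, 0.0]
ft_force: [0.3, 0.5, -0.2]
grip_width: 0.0313
```

carry_out(rows=[[[0, 0, 3, 0, 0, 0], [0, 0, 5, 0, 0, 0], [0, 0, 5, 0, 0, 0]]])

```text
time: 8.8
position: [0.5113, -0.005, 0.0969]
tool_rot: [0.695, 0.719, -0.0, -0.0]
ft_force: [-0.5, 0.4, 0.3]
grip_width: 0.0314
```

```bash
python3 - <<'E'
from h import *
F=[]
o=robot.get_obs(); print(o['time'],o['position'],o['ft_force'],o['moment'],o['grip_width'],np.degrees(R.from_quat(o['tool_rot']).as_matrix()[:,1]*[1,1,1]))
c=cam('wrist','w5')
cv2.imwrite('pics/w5c.png',c['color'][:,:,::-1])
E
```

```text
8.8 [ 0.5113 -0.005   0.0969] [-0.5322  0.3581  0.3041] [-0.0601  0.0859  0.0515] 0.03143497656866941 [57.2636  1.9198 -0.0431]
```

View pics/w5c.png

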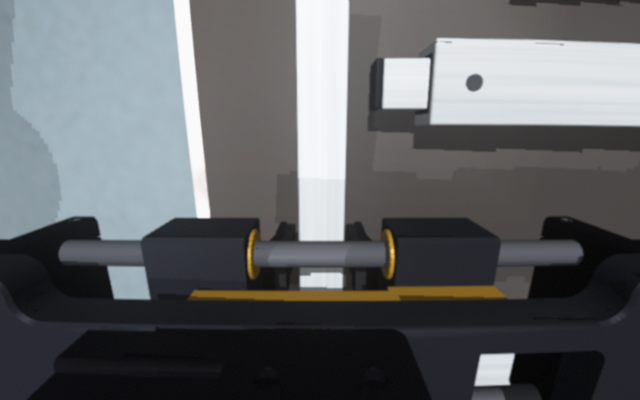

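The wrist view shows the bar released with slack on both sides; bar +x side at x≈350 and the left tongue's end at x≈372 (row 85).

```bash
python3 - <<'E'
from h import *
c=dict(np.load('w5.npz'))
print(onz(c,[(372,60),(371,110)],.026),onz(c,[(350,85)],.047),onz(c,[(377,85)],.043))
E
```

```text
[[0.5368 0.0976 0.026 ]
 [0.5381 0.0715 0.026 ]] [[0.5236 0.0812 0.047 ]] [[0.5373 0.0823 0.043 ]]
```

carry_out(rows=[[[0, 1, 0, 0, 0, 0], [0, 2, 0, 0, 0, 0], [0, 3, 0, 0, 0, 0], [0, 4, 0, 0, 0, 0], [0, 5, 0, 0, 0, 0], [0, 6, 0, 0, 0, 0], [0, 7, 0, 0, 0, 0], [0, 8, 0, 0, 0, 0], [0, 8, 0, 0, 0, 0]]])

```text
time: 9.75
position: [0.5176, -0.0044, 0.0971]
tool_rot: [0.695, 0.719, -0.001, -0.002]
ft_force: [-4.7, -0.5, 4.3]
grip_width: 0.0317
```

carry_out(rows=[[[0, 0.5, 0, 0, 0, 0], [0, 1, 0, 0, 0, 0], [0, 1.5, 0, 0, 0, 0], [0, 2, 0, 0, 0, 0], [0, 2.5, 0, 0, 0, 0], [0, 3, 0, 0, 0, 0], [0, 3.5, 0, 0, 0, 0], [0, 4, 0, 0, 0, 0], [0, 4.5, 0, 0, 0, 0], [0, 5, 0, 0, 0, 0]]])

```text
time: 10.75
position: [0.5224, -0.0041, 0.0971]
tool_rot: [0.695, 0.719, -0.001, -0.002]
ft_force: [-6.4, 0.6, 4.4]
grip_width: 0.0315
```

```bash
python3 - <<'E'
from h import *
o=robot.get_obs(); print(o['time'],o['position'],o['ft_force'],o['moment'])
c=cam('wrist','w6')
print(onz(c,[(323,120)],.047),c['color'][85,330:390].mean(1).astype(int))
E
```

```text
10.75 [ 0.5224 -0.0041  0.0971] [-6.4431  0.6399  4.428 ] [-0.1413  1.0435 -0.0489]
[[0.5221 0.0655 0.047 ]] [244 245 246 246 247 247 246 243 230 178 123 105 106 107 106 107 108 107
 104  89  70  55  52  56  63  67  67  66  62  64 100 170 221 237 239 240
 240 240 240 240 239 240 239 239 239 239 239 239 239 238 239 239 238 239
 239 239 238 238 239 239]
```

```bash
python3 - <<'E'
from h import *
c=dict(np.load('w6.npz')); g=c['color'].mean(2)
for v in (30,60,85,110,140,200):
    r=np.abs(np.diff(g[v,280:360])); k=280+np.argsort(r)[-4:]; print(v,sorted(k))
print(onz(c,[(339,85),(339,140)],.047),onz(c,[(349,85)],.026),onz(c,[(360.5,85)],.043)-[.004,0,0])
E
```

```text
30 [np.int64(286), np.int64(287), np.int64(339), np.int64(340)]
60 [np.int64(287), np.int64(288), np.int64(338), np.int64(339)]
85 [np.int64(287), np.int64(288), np.int64(338), np.int64(339)]
110 [np.int64(288), np.int64(289), np.int64(338), np.int64(339)]
140 [np.int64(288), np.int64(289), np.int64(337), np.int64(338)]
200 [np.int64(290), np.int64(291), np.int64(336), np.int64(337)]
[[0.5292 0.0821 0.047 ]
 [0.5304 0.0561 0.047 ]] [[0.5358 0.0853 0.026 ]] [[0.536 0.083 0.043]]
```

carry_out(rows=[[[0, 0.5, 0, 0, 0, 0], [0, 1, 0, 0, 0, 0], [0, 1.5, 0, 0, 0, 0], [0, 2, 0, 0, 0, 0], [0, 2.5, 0, 0, 0, 0], [0, 3, 0, 0, 0, 0], [0, 3.5, 0, 0, 0, 0]]])

```text
time: 11.5
position: [0.5258, -0.004, 0.0971]
tool_rot: [0.695, 0.719, -0.001, -0.002]
ft_force: [-5.1, 0.6, 4.6]
grip_width: 0.0316
```

carry_out(rows=[[[0, 0.3, 0, 0, 0, 0], [0, 0.6, 0, 0, 0, 0], [0, 0.9, 0, 0, 0, 0], [0, 1.2, 0, 0, 0, 0], [0, 1.5, 0, 0, 0, 0]]])

```text
time: 12.0
position: [0.5273, -0.0039, 0.0971]
tool_rot: [0.695, 0.719, -0.001, -0.002]
ft_force: [-5.5, -0.1, 4.1]
grip_width: 0.0317
```

```bash
cat >> h.py <<'E'
def look(n):
    o=robot.get_obs(); print(o['time'],o['position'],o['ft_force'],o['moment'])
    c=cam('wrist',n); g=c['color'].mean(2)
    pts=[]
    for v in (30,60,85,110,140,180,200):
        a=g[v,325:350]; k=np.argmax(a<185); x=325+k-1+(a[k-1]-185)/(a[k-1]-a[k]); pts.append((x,v))
    p=onz(c,pts,.047); f=np.polyfit(p[:,1],p[:,0],1); print('bar side slope',f[0],'x at y=.083,-.087',np.polyval(f,[.083,-.087]))
    print(g[85,330:372].astype(int))
E
python3 - <<'E'
from h import *
look('w7')
E
```

```text
12.0 [ 0.5273 -0.0039  0.0971] [-5.5055 -0.0559  4.0521] [-0.1639  1.0273  0.0353]
bar side slope -0.03145263207331183 x at y=.083,-.087 [0.5339 0.5393]
[244 245 245 246 247 247 246 242 224 170 110  74  60  61  66  70  71  71
  67  67 101 169 223 238 241 241 241 241 241 241 241 240 240 240 240 240
 240 240 240 240 240 240]
```

carry_out(rows=[[[0, 0.3, 0, 0, 0, 0], [0, 0.6, 0, 0, 0, 0], [0, 0.9, 0, 0, 0, 0], [0, 1.2, 0, 0, 0, 0]]])

```text
time: 12.45
position: [0.5286, -0.0039, 0.0971]
tool_rot: [0.695, 0.719, -0.001, -0.002]
ft_force: [-5.3, -0.6, 3.6]
grip_width: 0.0314
```

carry_out(rows=[[[0, 0.3, 0, 0, 0, 0], [0, 0.6, 0, 0, 0, 0], [0, 0.6, 0, 0, 0, 0]]])

```text
time: 12.75
position: [0.529, -0.0039, 0.0971]
tool_rot: [0.695, 0.719, -0.002, -0.002]
ft_force: [-5.5, 0.2, 4.3]
grip_width: 0.0314
```

```bash
python3 - <<'E'
from h import *
look('w8')
E
```

```text
12.75 [ 0.529  -0.0039  0.0971] [-5.5419  0.167   4.2917] [-0.1203  1.0775 -0.0157]
bar side slope -0.03190406470352836 x at y=.083,-.087 [0.5356 0.541 ]
[244 245 245 246 246 247 246 242 222 161  96  68  69  71  69  68  85 137
 196 232 240 241 241 241 241 241 241 241 241 241 241 240 240 240 240 240
 240 240 240 240 240 240]
```

carry_out(rows=[[[0, 0.3, 0, 0, 0, 0], [0, 0.6, 0, 0, 0, 0], [0, 0.6, 0, 0, 0, 0]]])

```text
time: 13.1
position: [0.5291, -0.0038, 0.0971]
tool_rot: [0.695, 0.719, -0.002, -0.003]
ft_force: [-6.6, -1.1, 4.6]
grip_width: 0.0313
```

carry_out(rows=[[[0, 0.3, 0, 0, 0, 0], [0, 0.6, 0, 0, 0, 0], [0, 0.6, 0, 0, 0, 0]]])

```text
time: 13.4
position: [0.5293, -0.0038, 0.097]
tool_rot: [0.695, 0.719, -0.002, -0.003]
ft_force: [-6.7, -2.0, 6.3]
grip_width: 0.0315
```

```bash
python3 - <<'E'
from h import *
look('w9')
E
```

```text
13.4 [ 0.5293 -0.0038  0.097 ] [-6.733  -1.9976  6.3425] [-0.3018  1.3197 -0.0186]
bar side slope -0.03207675886656801 x at y=.083,-.087 [0.5356 0.5411]
[244 245 246 246 246 247 247 242 220 158  95  68  71  71  69  68  84 136
 197 232 241 242 241 241 241 241 241 241 241 241 240 241 241 240 241 240
 240 240 240 240 240 240]
```

carry_out(rows=[[[0, 0.3, 0, 0, 0, 0], [0, 0.6, 0, 0, 0, 0], [0, 0.6, 0, 0, 0, 0]]])

```text
time: 13.75
position: [0.5293, -0.0038, 0.097]
tool_rot: [0.695, 0.719, -0.003, -0.004]
ft_force: [-7.9, -1.7, 7.2]
grip_width: 0.0317
```

```bash
python3 - <<'E'
from h import *
look('w10')
t=cam('top','t10'); print(t['color'][195:225:1,352].mean(1).astype(int))
cv2.imwrite('pics/t10c.png',cv2.resize(t['color'][185:235,270:380,::-1],(770,350),interpolation=cv2.INTER_CUBIC))
s=cam('side','s10'); cv2.imwrite('pics/s10c.png',np.vstack([cv2.resize(s['color'][200:250,290:390,::-1],(770,350),interpolation=cv2.INTER_CUBIC)[:250],cv2.imread('pics/t10c.png')]))
E
```

```text
13.75 [ 0.5293 -0.0038  0.097 ] [-7.8909 -1.6985  7.2373] [-0.4055  1.5177  0.0141]
bar side slope -0.032040247914943414 x at y=.083,-.087 [0.5356 0.5411]
[244 245 246 246 247 247 247 242 221 159  95  69  70  72  69  68  84 136
 196 232 240 241 241 241 241 241 241 241 240 241 241 241 241 240 240 240
 240 240 240 240 240 240]
[100  86  83  76  96  94  96  98 105  95  48  31  54  83 107 108 103 110
 109 105 106 104  78  55  51  52  50  57  55  52]
```

View pics/s10c.png

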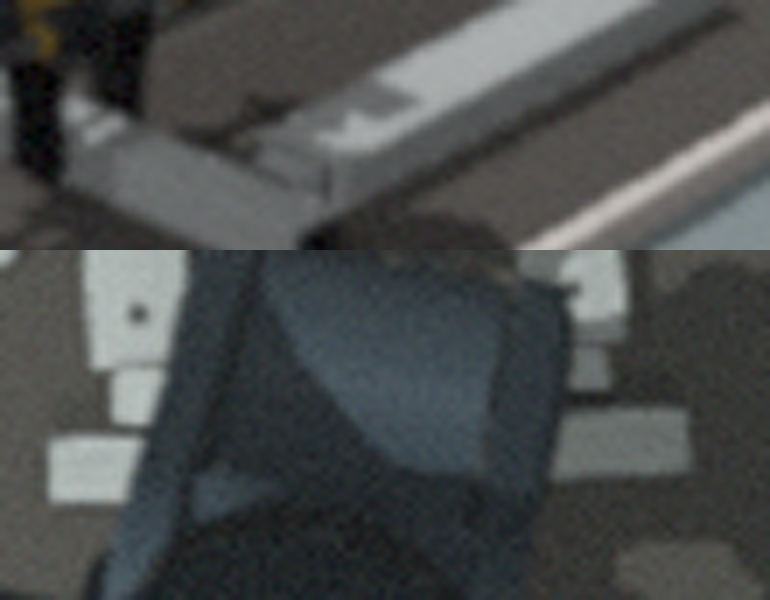

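Side/top crops: the left tongue's dark cap (about 4 mm) meets the bar, while at the right a dark gap of about 7 mm remains (4 mm cap + about 3 mm free), so only the left bears. The finger is also pressing the bar down with about 7 N, which holds it from swinging, so I'll ease that off.

carry_out(rows=[[[0, -0.4, -0.3, 0, 0, 0], [0, -0.4, -0.6, 0, 0, 0], [0, -0.4, -0.9, 0, 0, 0], [0, -0.4, -0.9, 0, 0, 0]]])

```text
time: 14.3
position: [0.5312, -0.0042, 0.0974]
tool_rot: [0.695, 0.719, -0.001, -0.002]
ft_force: [-4.4, -0.9, -1.9]
grip_width: 0.0313
```

```bash
python3 - <<'E'
from h import *
look('w11')
E
```

```text
14.3 [ 0.5312 -0.0042  0.0974] [-4.3562 -0.907  -1.8711] [-0.3932  0.8551  0.0592]
bar side slope -0.060676315218071125 x at y=.083,-.087 [0.5356 0.5459]
[247 247 245 234 181 106  67  68  71  70  67  67  98 168 224 239 241 241
 241 241 241 241 241 241 241 241 241 240 240 240 240 240 240 240 240 240
 240 240 240 240 240 240]
```

carry_out(rows=[[[0, 0.3, 0.1, 0, 0, 0], [0, 0.6, 0.1, 0, 0, 0], [0, 0.6, 0.1, 0, 0, 0]]])

```text
time: 14.65
position: [0.5314, -0.0042, 0.0973]
tool_rot: [0.695, 0.719, -0.002, -0.002]
ft_force: [-5.7, -1.3, -1.4]
grip_width: 0.0309
```

```bash
python3 - <<'E'
from h import *
look('w12')
E
```

```text
14.65 [ 0.5314 -0.0042  0.0973] [-5.7477 -1.2996 -1.3988] [-0.4211  1.0488  0.0979]
bar side slope -0.06080989334229012 x at y=.083,-.087 [0.5356 0.5459]
[247 247 244 233 179 104  67  67  70  70  67  67  97 167 224 239 241 241
 241 241 241 241 241 241 241 240 240 240 240 240 240 240 240 240 240 240
 240 240 240 239 239 239]
```

carry_out(rows=[[[0, 0.3, -0.1, 0, 0, 0], [0, 0.7, -0.1, 0, 0, 0], [0, 0.7, -0.1, 0, 0, 0], [0, 0.7, -0.1, 0, 0, 0], [0, 0.7, -0.1, 0, 0, 0]]])

```text
time: 15.2
position: [0.5315, -0.0042, 0.0973]
tool_rot: [0.695, 0.719, -0.002, -0.003]
ft_force: [-7.3, -3.2, -0.6]
grip_width: 0.0315
```

```bash
python3 - <<'E'
from h import *
look('w13')
t=cam('top','t13'); s=cam('side','s13'); cv2.imwrite('pics/s13c.png',np.vstack([cv2.resize(s['color'][200:250,290:390,::-1],(770,350),interpolation=cv2.INTER_CUBIC)[:250],cv2.resize(t['color'][185:235,270:380,::-1],(770,350),interpolation=cv2.INTER_CUBIC)]))
E
```

```text
15.2 [ 0.5315 -0.0042  0.0973] [-7.3    -3.1912 -0.6269] [-0.5221  1.2491  0.1045]
bar side slope -0.06068802813645564 x at y=.083,-.087 [0.5356 0.5459]
[247 247 244 231 177 104  66  68  71  69  67  67  97 168 225 239 241 241
 241 241 241 241 241 241 240 241 241 240 240 240 240 240 240 240 240 240
 240 240 240 240 239 240]
```

View pics/s13c.png

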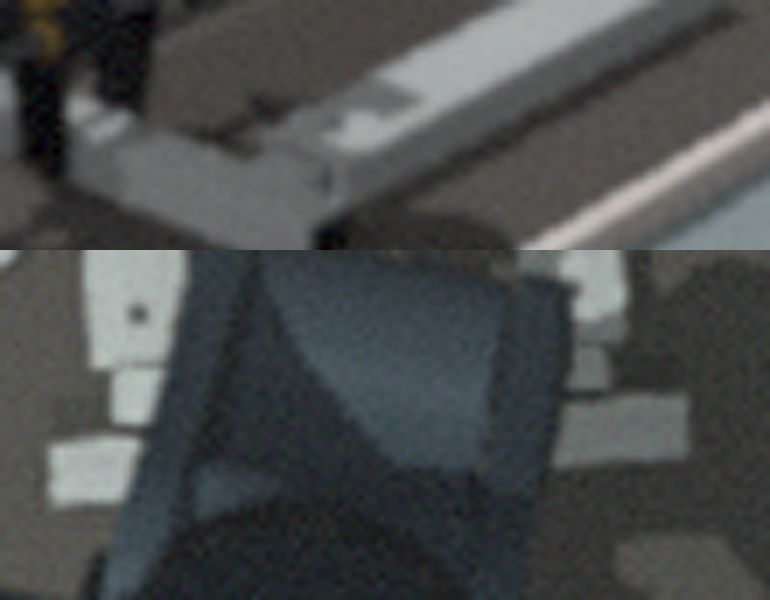

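The top crop now shows the bar tight against the dark caps of both tongues, and the pose no longer changes as the push rises. One slightly firmer hold, then release.

carry_out(rows=[[[0, 0.3, 0, 0, 0, 0], [0, 0.3, 0, 0, 0, 0], [0, 0.3, 0, 0, 0, 0], [0, 0.3, 0, 0, 0, 0], [0, 0.3, 0, 0, 0, 0], [0, 0.3, 0, 0, 0, 0]]])

```text
time: 15.95
position: [0.5315, -0.0041, 0.0973]
tool_rot: [0.695, 0.719, -0.002, -0.003]
ft_force: [-7.9, -2.9, -0.6]
grip_width: 0.0316
```

carry_out(rows=[[[0, -0.5, 0, 0, 0, 0], [0, -1, 0, 0, 0, 0], [0, -1.5, 0, 0, 0, 0], [0, -2, 0, 0, 0, 0], [0, -2.5, 0, 0, 0, 0], [0, -3, 0, 0, 0, 0], [0, -4, 0, 0, 0, 0], [0, -5, 0, 0, 0, 0], [0, -5.5, 0, 0, 0, 0], [0, -5.5, 0, 0, 0, 0]]])

```text
time: 16.95
position: [0.5306, -0.0048, 0.0988]
tool_rot: [0.695, 0.719, 0.001, 0.002]
ft_force: [-0.1, 0.5, 0.5]
grip_width: 0.0315
```

```bash
python3 - <<'E'
from h import *
look('w14')
E
```

```text
16.95 [ 0.5306 -0.0048  0.0988] [-0.0576  0.4524  0.5424] [-0.0575  0.0234  0.0202]
bar side slope -0.060444274165446704 x at y=.083,-.087 [0.5355 0.5457]
[246 247 246 237 189 114  69  65  69  70  67  65  91 157 217 236 240 241
 241 241 241 240 240 240 240 240 240 240 240 240 240 239 239 239 239 239
 239 239 239 239 239 239]
```

carry_out(rows=[[[0, 0, 0, 0, 0, 0], [0, 0, 0, 0, 0, 0], [0, 0, 0, 0, 0, 0], [0, 0, 0, 0, 0, 0]]], fingers=0.65)

```text
time: 17.4
position: [0.529, -0.0046, 0.0982]
tool_rot: [0.695, 0.719, 0.0, 0.0]
ft_force: [1.0, 0.4, -0.0]
grip_width: 0.0533
```

carry_out(rows=[[[0, 0, -5, 0, 0, 0], [0, 0, -15, 0, 0, 0], [0, 0, -35, 0, 0, 0], [0, 0, -65, 0, 0, 0], [0, 0, -100, 0, 0, 0], [0, -40, -130, 0, 0, 0], [0, -80, -140, 0, 0, 0], [0, -100, -140, 0, 0, 0], [0, -100, -140, 0, 0, 0], [0, -100, -140, 0, 0, 0]]])

```text
time: 18.4
position: [0.4298, -0.0081, 0.239]
tool_rot: [0.695, 0.719, 0.001, 0.001]
ft_force: [0.3, 0.3, -0.2]
grip_width: 0.0566
```

```bash
python3 - <<'E'
from h import *
o=robot.get_obs(); print(o['time'],o['position'],o['ft_force'],o['joint_velocities'])
w=cam('wrist','w15'); t=cam('top','t15')
cv2.imwrite('pics/v15.png',np.vstack([w['color'][:300,:,::-1],cv2.resize(t['color'][185:235,270:380,::-1],(640,291),interpolation=cv2.INTER_CUBIC)]))
E
```

```text
18.4 [ 0.4298 -0.0081  0.239 ] [ 0.276   0.2859 -0.245 ] [ 0.0039  0.0279 -0.0393  0.0011 -0.0054 -0.0023]
```

View pics/v15.png

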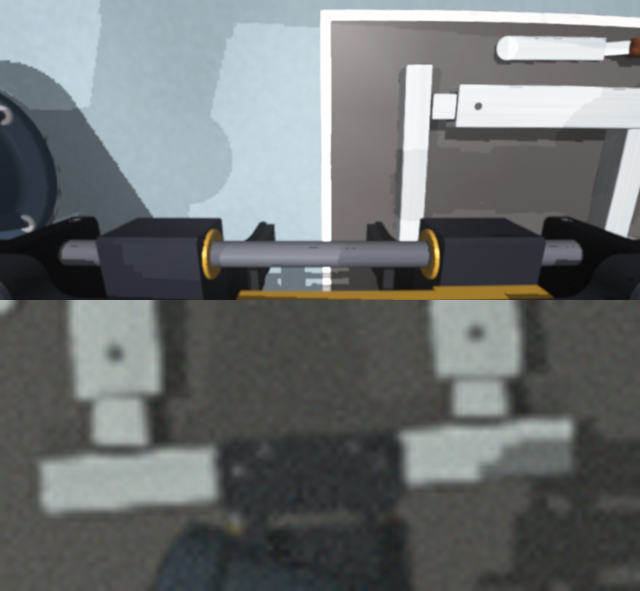

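The last view shows the bar on the mat, tight against both dark caps and reaching well past both tongues. The gripper is clear of it.

```bash
python3 - <<'E'
from h import *
print(robot.hand_in())
E
```

```text
the job is handed in; nothing more can be done
None
```

I laid the long bar across the frame's open end, slid it up with one finger until it met both tongues, held it there and let go. The job was handed in at about 18 s of the 61 s allowed, and no verdict was reported.

**On the way:**
- **Grip:** the bar slipped about 7 mm down in the grip when lifted, so it touched the mat early with about 27 N. The limit is 60 N. Depth readings then showed it level, with its top at 47 mm.
- **Swing:** at first only the left tongue bore, because the finger was pressing the bar down and stopping it from swinging. Easing that pressure let it swing onto the right tongue.
- **Hold:** I held it there for about 1 s with 7–8 N of total push. The bar's pose did not change as the push rose.

**Last checks:**
- **Position:** after release the bar sat where it was pushed, within about 0.2 mm, tilted about 0.06 rad in the world frame (about 0.02 rad out of square with the slab). The final pictures show it tight on both caps and reaching well past each.
- **Gripper:** it is clear of everything, with no force on it.
- **Not measured:** I could not measure the force on each tongue directly. A friction estimate gives at least about 1.3 N on the right one. I checked for movement of the frame and the other objects only by eye in the pictures, which showed none.

I viewed 10 pictures.

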